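Clamp the house blank in the crank vice

TASK

Stand the wooden house blank upright on the bed of the crank vice, between the jaw and the stop, gable ends facing jaw and stop, and let go of it. Then wind the crank by its free-spinning grip until the blank is nipped against the stop with about 50 N, so that it stays put for painting, but never crushed with much more than that. Leave the other things on the bench alone.

Things in the scene. Friction and masses are not known exactly. Their poses are not given: they have to be found in the camera images.
- house: the piece to clamp: a bare wooden block shaped like a house, 50 mm wide (its x), 44 mm deep (its y), side walls 60 mm high, pitched roof with its ridge along y, 85 mm high, about 0.09 kg. Origin: centre of the underside, z up. The plain side walls face +x and -x, the flat five-sided gable ends (a door drawn on one, a round window on the other) -y and +y.
- vice: grey crank vice fixed on the table, its bed running along its y. Origin at table height under the clamping place, z up. Bed 84 mm wide (x), y -210 to +90 mm, top 15 mm above the table. Crank post 70 x 70 mm at y -145 mm, 70 mm high. Stop at the +y end: 40 mm wide, top 57 mm above the table, bolted down with its face anywhere from y +42 to +58 mm (not measured).
- bed (a point): the top of the vice bed at the clamping place, 15 mm above the vice's origin. The jaw pushes what stands here along the bed (+y) on to the stop. The jaw's pad is sprung: once the piece is nipped, each mm of jaw travel adds about 14 N of clamping force. The screw is self-locking: the force stays when the crank is let go.
- jaw (a joint): travel of the vice's moving jaw in m towards the stop (the vice's +y), driven by the crank, 7.16 mm a radian (45 mm a turn). At 0 the face of its rubber pad is at the vice's y -55 mm. Jaw and pad are 40 mm wide in x, narrower than the house, and reach 58 mm above the table.
- crank_axis (a point): a point on the crank's upright axis, 114.5 mm above the table, at the height of the middle of the grip
- grip (a point): middle of the crank's upright wooden grip, 26 mm across, 45 mm tall (92 to 137 mm above the table), 65 mm from the crank axis; the crank arm's top is 88 mm up. It spins freely: a hand can hold it and go round without turning. Running free the crank takes about 9 N along the circle (less shows when halted); each 10 N of clamping adds about 1.1 N.
- crank (a joint): crank angle in rad, growing clockwise seen from above, which closes the jaw; starts between 0 and 1.2; the house is nipped somewhere between 7.4 and 9.6 (range -0.1 to 13.5)
- tree: bystander: a wooden cone tree on a 50 x 34 mm foot, 96 mm tall; origin at the centre of its underside
- mushroom: bystander: a wooden mushroom, cap 60 mm across, 67 mm tall; origin at the centre of its underside
- tin_a: bystander: a closed paint tin 72 mm across, 80 mm tall; origin at the centre of its underside
- tin_b: bystander: a small closed paint tin 60 mm across, 70 mm tall; origin at the centre of its underside
- squeeze: bystander: a white squeeze bottle 52 mm across, 150 mm tall; origin at the centre of its underside
- cup: bystander: an open plastic cup 66 mm across, 70 mm tall; origin at the centre of its underside
- brush: bystander: a flat paint brush lying on the table along its x, bristles to +x; origin near its middle
Not all that is in view belongs to the job. What is shaped like the house but purple or red is not meant.

How it is judged:
By the outcome, as a careful person would: the job done as asked, in the order asked, and still so for the second after the job is handed in, with the robot touching nothing.
It also fails if it takes over 72 s, if anything falls off the work surface, if the arm or the gripper's body presses on something with over 40 N, if the wrist force passes 120 N, or if a joint passes its speed limit or range.

ROBOT

A 6-joint arm with a two-finger parallel gripper is mounted at the origin on the work surface. World frame = base frame: x ahead of the robot, y to its left, z up, the work surface at z = 0. Lengths are in mm, angles in rad, forces in N, time in s.
With the tool pointing down it reaches from about 275 to 850 mm from the base axis. Payload 5.2 kg.
Tool frame: the origin (TCP) lies midway between the tips of the shut fingers; the grasp point (between the pads) lies 19 mm behind it; z points along the fingers, y is the line along which they close (so a half turn about z gives the same grasp; the last joint's range is limited). The gripper opens to 85 mm and grips with 20 to 120 N. Pads are 22 mm wide; open, the fingers measure 114 mm over their backs; the gripper's body (76 mm by 85 mm) begins 54 mm behind the grasp point. The pads swing forward as they close: fully open they stand 13 mm farther back than shut.
Start: joints at [-1.53, 0.259, 1.535, -0, 1.348, -0.203], TCP at [132.787, -533.735, 231.31] pointing down, gripper open.
Joint ranges: [-3.14, 3.14], [-0.91, 2.08], [0.19, 2.58], [-1.22, 4.36], [0.22, 2.71], [-3.12, 3.12]. Speed limits (rad/s): [2.57, 2.57, 3.14, 3.14, 3.14, 3.14].

INTERFACE

Orientations are given as a unit quaternion [x, y, z, w].
In Python, from bench import ctrl gives the robot as it stands. The module is installed in compiled form; this text tells all that it offers.
- The arm moves only by the tool move_arm, never from a script. Its argument "motion" is text: rows parted by semicolons, each of 7 numbers parted by spaces: the shift along the tool's x, y, z in units of 30 mm (1.0 is 30 mm), then the turn, a rotation vector about the tool's x, y, z in units of 5 degrees (1.0 is 5 degrees), then the closure, from 0 (fully open) to 1 (shut). In form: dx dy dz wx wy wz jaw; .... A call has 1 to 20 rows; each row shifts and turns the commanded pose from where the row before left it, along the tool's axes as they then stand; what a row does not reach is not made up. A row lasts 1/12 s, in which the tool goes at most 41.7 mm and 7.16 degrees, less where a joint would pass 70% of its speed; a pose out of reach is approached as far as the arm can. A call is refused whole if a number of a shift passes 1 or a number of a turn 1, either way. A call with a gripper value outside its range is refused whole. The fingers move at their own pace and stop on an object; "newtons" is the grip in N (left out, the last holds). Time passes only in rows, so rows that do not move let the fingers close. It gives the time, the measured TCP pose, the force, the opening and the grip force at its end, in the units of the state.
- ctrl.read_state(): the state, without advancing time (a new reading comes with each control period).
- ctrl.snapshot(name): name is "scene" or "top" or "wrist"; returns the picture (384x512x3 uint8, red, green, blue); there is no depth.
- ctrl.camera_model(name): a dict with "camera_matrix" (3x3 intrinsics, pixels), "pose" (4x4, takes a point from camera to world coordinates). Camera axes: x right, y up, looking along -z (the intrinsics and any distortion apply to the point x, -y, -z); pixel columns grow to the right and rows downward; lengths in mm; the calibration is good to about 2 mm. A picture is of the moment at which its call begins: read the wrist's pose just before it. camera_model takes no time and is no camera call; for the wrist camera it gives the pose at the moment of the call.
- ctrl.finish_job(): hands the job in; it is judged then, once.
The state is a dict: "clock": time; "joint_positions": joint angles; "dq": joint speeds; "joint_torque": joint torques, N m; "position": TCP position; "tcp_rot": TCP orientation; "ft_force": force on the tool from outside, world axes, zero at the start; "moment": the same for the moment, N m; "opening": opening from 0.0 (shut) to 1.0 (fully open); "grasp_force": force on a finger pad.
Only numpy, scipy, OpenCV 4.12 (cv2) and the standard library are available. Lean on these libraries where they do the work, as an engineer would, in place of code of your own. Each camera call takes 0.05 s, during which the arm holds its last target. There are 200 camera calls.

## Working session

There is one attempt and no reset: what is moved stays moved. The work goes in short steps, Python scripts to look and compute and a tool call to move; the robot and the scene stay as the last step left them, time stands still between calls to the robot, and variables do not carry over. Pictures are saved under pics/ and viewed, at most 10 in all, crops included, and the job is handed in when it is done.

Besides the shell and the picture viewer there is one more tool, called after "Request:" as a command line: name --argument value ..., lists and objects as JSON in quotes. move_arm: Moves the arm, as the interface text tells. Its arguments: {"type":"object","properties":{"motion":{"type":"string"},"newtons":{"type":"number"}},"required":["motion"]}

```bash
mkdir -p pics; ls; python3 - <<'E'
from bench import ctrl
import cv2,numpy as np
for n in("scene","top"):
    im=ctrl.snapshot(n); cv2.imwrite(f"pics/{n}0.png",cv2.resize(im[...,::-1],(800,600),interpolation=cv2.INTER_CUBIC))
    m=ctrl.camera_model(n); print(n,np.round(m["camera_matrix"],1).tolist(),np.round(m["pose"],3).tolist(),[k for k in m])
s=ctrl.read_state(); print(s)
E
```

```text
pics
scene [[364.9, 0.0, 255.7], [0.0, 364.9, 191.1], [0.0, 0.0, 1.0]] [[-0.253, -0.621, 0.742, 1464.758], [0.967, -0.169, 0.188, 206.808], [0.009, 0.766, 0.643, 888.653], [0.0, 0.0, 0.0, 1.0]] ['camera_matrix', 'pose']
top [[452.4, 0.0, 264.7], [0.0, 452.4, 184.5], [0.0, 0.0, 1.0]] [[0.025, 0.977, -0.212, 225.987], [-1.0, 0.024, -0.007, -47.814], [-0.002, 0.212, 0.977, 1578.459], [0.0, 0.0, 0.0, 1.0]] ['camera_matrix', 'pose']
{'clock': 0.1, 'joint_positions': array([-1.52982293e+00,  2.59262219e-01,  1.53596756e+00,  3.34165188e-06,
        1.34798131e+00, -2.02812313e-01]), 'dq': array([-0.00076698, -0.00072845, -0.00171805, -0.00224875,  0.00060635,
       -0.00027974]), 'joint_torque': array([ 2.77072191e-03, -4.46971321e+01, -2.91248935e+01, -2.68000877e-04,
        6.25056768e-03,  2.54649166e-06]), 'position': array([ 132.75593605, -533.25998734,  230.5645088 ]), 'tcp_rot': array([ 9.92579980e-01,  1.21590828e-01,  6.70337001e-05, -8.06435494e-04]), 'ft_force': array([ 0.09336301,  0.25628493, -0.48471532]), 'moment': array([-0.01152224, -0.06144857, -0.01473395]), 'grasp_force': 0.0, 'opening': 0.9997787473590749}
```

View pics/scene0.png

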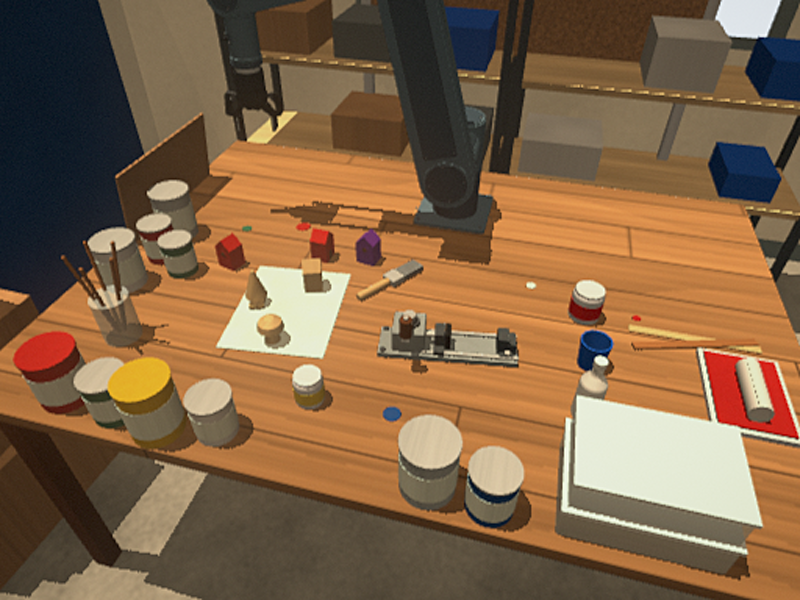

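View pics/top0.png

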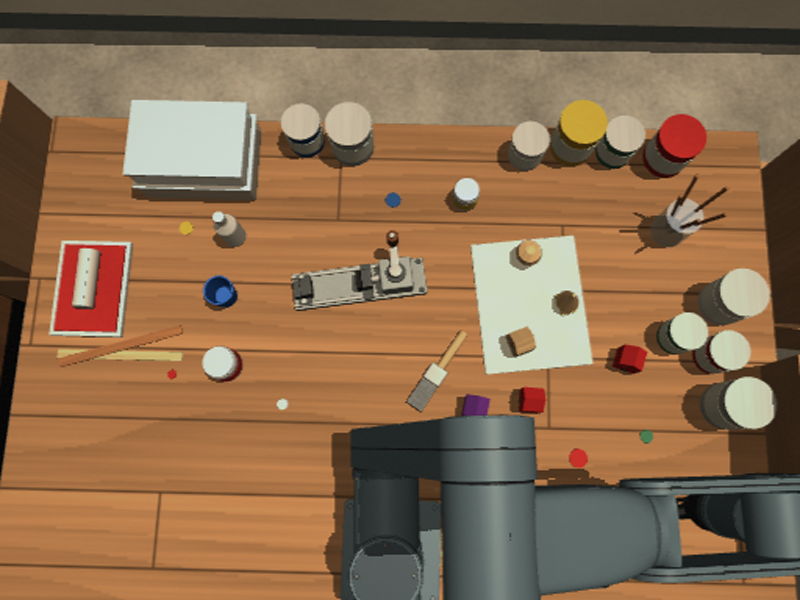

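The scene view shows the house at (312,273) between tree, red and purple blocks. The vice is at (380-518, 310-365) with its crank post left. In the top view the house is at (521,342), the vice bed at (292-427, 258-310), and the grip at (392,238). Next, enlarged crops of both.

```bash
cat > h.py <<'E'
from bench import ctrl
import cv2,numpy as np
def ray(m,u,v):
    K=np.array(m["camera_matrix"]);P=np.array(m["pose"])
    d=P[:3,:3]@np.array([(u-K[0,2])/K[0,0],-(v-K[1,2])/K[1,1],-1]);return P[:3,3],d/np.linalg.norm(d)
def onz(m,u,v,z):
    o,d=ray(m,u,v);return o+d*(z-o[2])/d[2]
def proj(m,p):
    P=np.array(m["pose"]);c=P[:3,:3].T@(np.array(p)-P[:3,3]);K=np.array(m["camera_matrix"])
    return np.array([K[0,2]+K[0,0]*c[0]/-c[2],K[1,2]-K[1,1]*c[1]/-c[2]])
def tri(obs):
    A=np.zeros((3,3));b=np.zeros(3)
    for m,u,v in obs:
        o,d=ray(m,u,v);Q=np.eye(3)-np.outer(d,d);A+=Q;b+=Q@o
    p=np.linalg.solve(A,b);return p,[np.round(proj(m,p)-[u,v],1).tolist() for m,u,v in obs]
E
python3 - <<'E'
from h import *
t=cv2.imread("pics/top0.png")  # resample raw
T=ctrl.snapshot("top")[...,::-1];S=ctrl.snapshot("scene")[...,::-1]
def crop(I,x,y,w,h,s):return cv2.resize(I[y:y+h,x:x+w],(w*s,h*s),interpolation=cv2.INTER_CUBIC)
a=crop(T,180,140,100,65,4);b=crop(T,300,190,100,65,4)
c=crop(S,235,190,100,65,4);d=crop(S,140,135,100,65,4)
cv2.imwrite("pics/c1.png",np.vstack([np.hstack([a,b]),np.hstack([c,d])]))
E
```

```text
(no output)
```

View pics/c1.png

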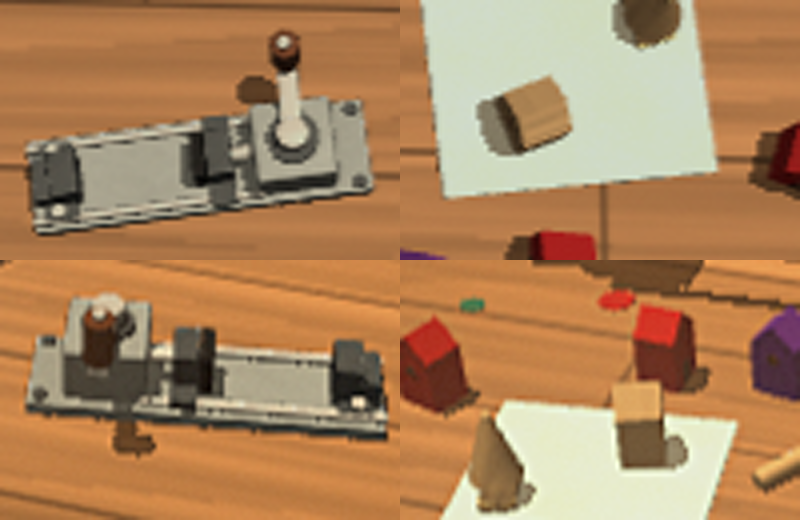

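```bash
python3 - <<'E'
from h import *
T=ctrl.camera_model("top");S=ctrl.camera_model("scene");W=ctrl.camera_model("wrist")
f=lambda x,y:(180+x/4,140+y/4)
for n,x,y,z in[("grip",285,40,137),("axis",292,138,92),("c1",25,147,15),("c2",365,97,15),("c3",372,190,15),("c4",37,232,15)]:print(n,np.round(onz(T,*f(x,y),z),0))
g=lambda x,y:(300+(x-400)/4,190+y/4)
for x,y in[(502,95),(550,76),(572,128),(515,152)]:print("roof",np.round(onz(T,*g(x,y),60),0))
print("tri grip",tri([(T,*f(285,40)),(S,235+102/4,190+48/4)]))
st=ctrl.read_state();print(np.round(W["pose"],3),np.round(W["camera_matrix"],1))
from scipy.spatial.transform import Rotation as R
r=R.from_quat(st["tcp_rot"]).as_matrix();print(np.round(r,3));P=np.array(W["pose"])
print("cam in tcp",np.round(r.T@(P[:3,3]-st["position"]),1),np.round(r.T@P[:3,:3],3))
E
```

```text
grip [654.  11. 137.]
axis [582.   4.  92.]
c1 [586. 243.  15.]
c2 [640. -57.  15.]
c3 [555. -66.  15.]
c4 [510. 228.  15.]
roof [ 459. -245.   60.]
roof [ 476. -285.   60.]
roof [ 432. -303.   60.]
roof [ 411. -255.   60.]
tri grip (array([651.9433326 ,  13.23296701, 143.31993704]), [[-0.9, 0.2], [-1.0, -0.1]])
[[ 2.41000e-01  9.34000e-01  2.64000e-01  1.99131e+02]
 [-9.70000e-01  2.33000e-01  6.40000e-02 -5.16445e+02]
 [-1.00000e-03 -2.71000e-01  9.62000e-01  3.73741e+02]
 [ 0.00000e+00  0.00000e+00  0.00000e+00  1.00000e+00]] [[318.4   0.  251.1]
 [  0.  318.4 191.6]
 [  0.    0.    1. ]]
[[ 0.97   0.241 -0.   ]
 [ 0.241 -0.97   0.001]
 [ 0.    -0.001 -1.   ]]
cam in tcp [  68.5   -0.6 -142.9] [[ 0.     0.962  0.272]
 [ 1.    -0.     0.   ]
 [ 0.     0.272 -0.962]]
```

Request:
move_arm --motion "0.94 -0.46 0 0 0 0 0;0.94 -0.46 0 0 0 0 0;0.94 -0.46 0 0 0 0 0;0.94 -0.46 0 0 0 0 0;0.94 -0.46 0 0 0 0 0;0.94 -0.46 0 0 0 0 0;0.94 -0.46 0 0 0 0 0;0.94 -0.46 0 0 0 0 0;0.94 -0.46 0 0 0 0 0;0.94 -0.46 0 0 0 0 0;0.94 -0.46 0 0 0 0 0;0.94 -0.46 0 0 0 0 0;0.94 -0.46 0 0 0 0 0"

```text
clock: 1.28
position: [446.2, -269.8, 231.2]
tcp_rot: [0.993, 0.122, -0.0, -0.0]
ft_force: [-0.4, -0.4, 0.7]
opening: 1.002
grasp_force: 0.0
```

Request:
move_arm --motion "0 0 0 0 0 -1 0;0 0 0 0 0 -1 0;0 0 0 0 0 -1 0;0 0 0 0 0 -1 0;0 0 0 0 0 -1 0;0 0 0 0 0 -1 0;0 0 0 0 0 -1 0;0 0 0 0 0 -1 0;0 0 0 0 0 -1 0;0 0 0 0 0 -1 0;0 0 0 0 0 -1 0;0 0 0 0 0 -1 0;0 0 0 0 0 -1 0;0 0 0 0 0 -1 0;0 0 0 0 0 -1 0;0 0 0 0 0 -1 0;0 0 0 0 0 -1 0;0 0 0 0 0 -1 0;0 0 0 0 0 -1 0;0 0 0 0 0 -0.8 0"

```text
clock: 2.95
position: [445.1, -271.0, 231.1]
tcp_rot: [0.55, 0.835, 0.0, -0.0]
ft_force: [0.1, -0.2, 0.5]
opening: 0.996
grasp_force: 0.0
```

```bash
cat >> h.py <<'E'
from scipy.spatial.transform import Rotation as R
import json
def shot(name):
    m=ctrl.camera_model("wrist");I=ctrl.snapshot("wrist")[...,::-1]
    cv2.imwrite(f"pics/{name}.png",cv2.resize(I,(800,600),interpolation=cv2.INTER_CUBIC))
    json.dump({k:np.array(v).tolist() for k,v in m.items()},open(f"{name}.json","w"))
def L(n):return json.load(open(n+".json"))
def st():
    s=ctrl.read_state();r=R.from_quat(s["tcp_rot"]).as_matrix()
    print(s["clock"],np.round(s["position"],1),"xhead",np.degrees(np.arctan2(r[1,0],r[0,0])).round(2),"z",np.round(r[:,2],4),"F",np.round(s["ft_force"],1),s["opening"],s["grasp_force"]);return s,r
E
python3 -c "
from h import *
shot('w1');st()"
```

```text
3.0 [ 445.1 -271.   231.1] xhead 113.41 z [-4.e-04  3.e-04 -1.e+00] F [0.2 0.4 0.2] 0.9979594952173872 0.0
```

View pics/w1.png

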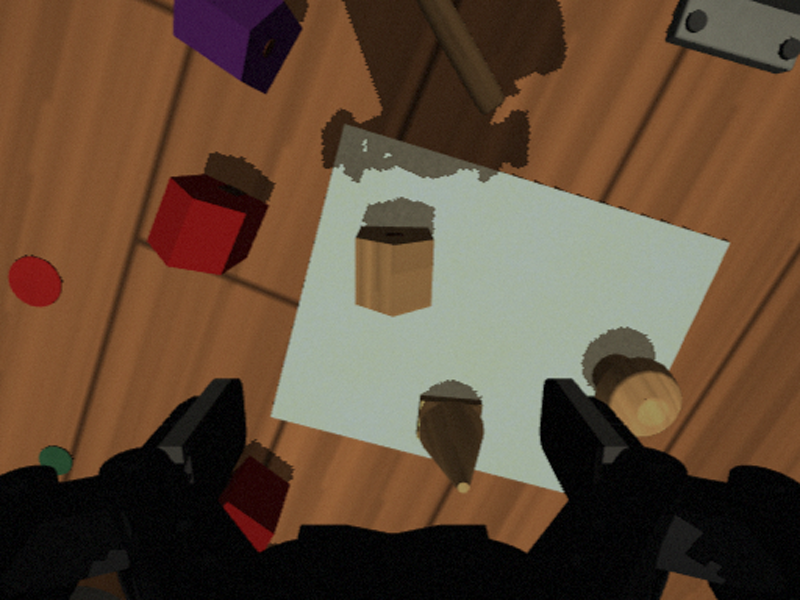

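The house roof shows its eave corners at (356,237), (433,238), (432,306) and (356,305), and its ridge ends at (394,228) and (393,317).

```bash
python3 -c "
from h import *
m=L('w1');k=.64
E=[onz(m,x*k,y*k,60)[:2] for x,y in[(356,237),(433,238),(432,306),(356,305)]];print(np.round(E,1))
rd=[onz(m,x*k,y*k,85)[:2] for x,y in[(394,228),(393,317)]];print(np.round(rd,1),np.mean(rd,0))
c=np.mean(E,0);y=(E[0]+E[1]-E[2]-E[3])/2;x=(E[1]+E[2]-E[0]-E[3])/2
hd=lambda v:np.degrees(np.arctan2(v[1],v[0]))
print(c,np.linalg.norm(x),np.linalg.norm(y),hd(x),hd(y),hd(rd[0]-rd[1]))
T=ctrl.camera_model('top');g=lambda x,y:(300+(x-400)/4,190+y/4)
for (a,b) in [((356,237),(502,95)),((356,305),(550,76)),((432,306),(572,128)),((433,238),(515,152))]:print(tri([(m,a[0]*k,a[1]*k),(T,*g(*b))]))
s,r=st();print('target in tool/30',r.T@(np.array([*c,0])-[*s['position'][:2],0])/30)
"
```

```text
[[ 415.1 -260. ]
 [ 460.2 -241.3]
 [ 478.2 -282.5]
 [ 432.  -301.6]]
[[ 433.6 -242.3]
 [ 454.4 -292.3]] [ 443.98136004 -267.26113105]
[ 446.34289291 -271.36551801] 49.40776591975809 44.921786383573384 22.459076599280476 112.8727546258305 112.63164713261462
(array([ 416.71242558, -210.83652206,  338.72986291]), [[3.6, -21.9], [0.9, -0.2]])
(array([ 430.62778898, -243.24160467,  280.78967072]), [[16.5, 32.9], [-2.6, 3.0]])
(array([ 432.63398802, -265.02211016,  197.14838685]), [[-40.6, 10.8], [-5.1, -6.3]])
(array([ 293.04806017, -112.79068351, 1166.37377679]), [[4.7, 5.8], [9.3, -18.1]])
3.0 [ 445.1 -271.   231.1] xhead 113.41 z [-4.e-04  3.e-04 -1.e+00] F [0.2 0.4 0.2] 0.9979594952173872 0.0
target in tool/30 [-2.66251657e-02  3.29453136e-02 -1.93611930e-05]
```

```bash
python3 -c "
from h import *
m=L('w1');k=.64
T=ctrl.camera_model('top');g=lambda x,y:(300+(x-400)/4,190+y/4)
for (b,a) in [((502,95),(433,238)),((550,76),(432,306)),((572,128),(356,305)),((515,152),(356,237))]:print(tri([(m,a[0]*k,a[1]*k),(T,*g(*b))]))
"
```

```text
(array([ 450.7009424 , -235.72053673,  120.90106958]), [[-1.9, 0.5], [-0.3, -0.4]])
(array([ 481.40981051, -288.64555823,   36.17712333]), [[-1.3, -0.1], [-0.1, -0.4]])
(array([ 432.85034716, -304.56930175,   51.37896633]), [[0.3, 0.5], [-0.1, 0.1]])
(array([ 414.25573108, -261.21343438,   36.645867  ]), [[0.4, -2.6], [0.8, -0.2]])
```

Request:
move_arm --motion "0 0.03 1 0 0 0.14 0;0 0 1 0 0 0 0;0 0 1 0 0 0 0;0 0 1 0 0 0 0;0 0 1 0 0 0 0;0 0 1 0 0 0 0;0 0 0.97 0 0 0 0;0 0 0 0 0 0 0"

```text
clock: 3.67
position: [442.8, -267.9, 17.1]
tcp_rot: [0.558, 0.83, 0.001, -0.005]
ft_force: [-0.8, 0.5, -0.3]
opening: 1.001
grasp_force: 0.0
```

Request:
move_arm --motion "0 0 0 0 0 0 0;0 0 0 0 0 0 0"

```text
clock: 3.83
position: [446.8, -271.5, 23.4]
tcp_rot: [0.558, 0.83, -0.0, 0.001]
ft_force: [0.6, 0.2, 0.8]
opening: 1.002
grasp_force: 0.0
```

Request:
move_arm --motion "0 0 0 0 0 0 1;0 0 0 0 0 0 1;0 0 0 0 0 0 1;0 0 0 0 0 0 1;0 0 0 0 0 0 1;0 0 0 0 0 0 1;0 0 0 0 0 0 1;0 0 0 0 0 0 1" --newtons 35

```text
clock: 4.5
position: [447.0, -271.6, 23.9]
tcp_rot: [0.557, 0.83, -0.0, 0.002]
ft_force: [0.0, 0.2, 6.5]
opening: 0.581
grasp_force: 37.3
```

Request:
move_arm --motion "0 0 -0.5 0 0 0 1;0 0 -1 0 0 0 1;0 0 -1 0 0 0 1;0 0 -1 0 0 0 1;0 0 -1 0 0 0 1;0 0 -1 0 0 0 1;0 0 -0.8 0 0 0 1;0 0 0 0 0 0 1;0 0 0 0 0 0 1"

```text
clock: 5.25
position: [446.7, -271.3, 213.0]
tcp_rot: [0.557, 0.83, -0.0, 0.002]
ft_force: [-0.3, 0.1, -1.7]
opening: 0.58
grasp_force: 36.8
```

```bash
python3 -c "
from h import *
s,r=st();d=np.array([545,85,0])-[*s['position'][:2],0];print(r.T@d/30)"
```

```text
5.25 [ 446.7 -271.3  213. ] xhead 112.27 z [ 0.003  -0.0028 -1.    ] F [-0.3  0.1 -1.7] 0.5801940427393594 36.812980198301375
[ 9.74900079  7.53393576 -0.02403384]
```

Request:
move_arm --motion "0.4 0.4 0 0 0 0 1;0.7 0.7 0 0 0 0 1;0.7 0.7 0 0 0 0 1;0.7 0.7 0 0 0 0 1;0.7 0.7 0 0 0 0 1;0.7 0.7 0 0 0 0 1;0.7 0.7 0 0 0 0 1;0.7 0.7 0 0 0 0 1;0.7 0.7 0 0 0 0 1;0.7 0.7 0 0 0 0 1;0.7 0.7 0 0 0 0 1;0.5 0.45 0 0 0 0 1;0.27 0.27 0 0 0 0.64 1;0 0 0 0 0 0.64 1;0 0 0 0 0 0.64 1;0 0 0 0 0 0.64 1;0 0 0 0 0 0 1;0 0 0 0 0 0 1"

```text
clock: 6.75
position: [577.7, 48.5, 209.6]
tcp_rot: [0.646, 0.764, -0.001, -0.001]
ft_force: [0.2, -0.4, -0.6]
opening: 0.586
grasp_force: 36.8
```

```bash
python3 -c "
from h import *
shot('w2');st()"
```

```text
6.8 [577.9  48.4 210. ] xhead 99.56 z [-2.3e-03  2.0e-04 -1.0e+00] F [ 0.1  0.2 -0.8] 0.5805648487961877 36.784639614634216
```

View pics/w2.png

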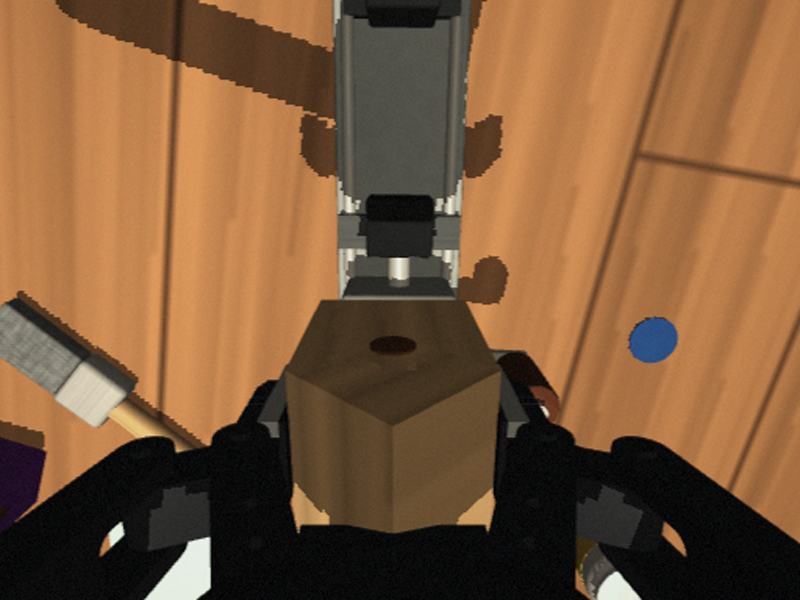

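In the wrist view the bed edges run from (335,20) to (340,290) on the left and (470,20) to (460,290) on the right. The jaw pad's top edge is at row 195, columns 366-434, and the stop is at the top of the picture at rows 0-25. The house hangs square in the fingers.

```bash
python3 -c "
from h import *
m=L('w2');k=.64
p=lambda x,y,z:onz(m,x*k,y*k,z)[:2]
l=[p(335,20,15),p(340,290,15)];r_=[p(470,20,15),p(460,290,15)]
hd=lambda v:np.degrees(np.arctan2(v[1],v[0]))
print(np.round([l,r_],1),hd(l[0]-l[1]),hd(r_[0]-r_[1]),np.linalg.norm(r_[1]-l[1]))
yaw=np.radians((hd(l[0]-l[1])+hd(r_[0]-r_[1]))/2-90);Y=np.array([-np.sin(yaw),np.cos(yaw)]);X=np.array([Y[1],-Y[0]])
print('yaw',np.degrees(yaw))
mid=np.mean(l+r_,0)
for n,q in[('jaw top',p(400,195,58)),('jawL',p(366,195,58)),('jawR',p(434,195,58)),('stop bot',p(402,25,15)),('stop top',p(402,2,57)),('post',p(400,298,70)),('endY',p(402,290,15))]:print(n,np.round(q,1),'lat',(q-mid)@X,'along rel O0',(q-[562.8,146.7])@Y)
s,r=st();print('tcp lat',(s['position'][:2]-mid)@X,(s['position'][:2]-[562.8,146.7])@Y)
# house bottom under tcp
for x,y,z in[(322,300,187),(468,300,187),(394,425,272-0)]:q=p(x,y,z);print('house',np.round(q,1),(q-mid)@X,(q-s['position'][:2])@Y)
T=ctrl.camera_model('top');f=lambda x,y:(180+x/4,140+y/4)
for c in[(25,147),(365,97),(372,190),(37,232)]:
  q=onz(T,*f(*c),15)[:2];print('c',(q-mid)@X,(q-[562.8,146.7])@Y)
"
```

```text
[[[517.3 191.4]
  [543.8  23.6]]

 [[598.3 205. ]
  [626.7  37.6]]] 98.9624572231259 99.62566705932798 84.13758215144065
yaw 9.29406214122693
jaw top [573.1  97.8] lat -1.1158193809272574 along rel O0 -49.9581864321958
jawL [553.6  94.5] lat -20.866609734154483 along rel O0 -50.056323800978056
jawR [592.6 101. ] lat 18.62755707658209 along rel O0 -49.860085901444116
stop bot [558.  195.5] lat -0.26264122442266213 along rel O0 48.89320443420749
stop top [557.1 196.4] lat -0.9429206511900521 along rel O0 50.00234444825068
post [583.   39.8] lat -0.7339867531634621 along rel O0 -108.71658432746526
endY [586.6  30.8] lat 1.4167529473211236 along rel O0 -118.1993950614131
6.8 [577.9  48.4 210. ] xhead 99.56 z [-2.3e-03  2.0e-04 -1.0e+00] F [ 0.1  0.2 -0.8] 0.5805648487961877 36.784639614634216
tcp lat -4.353616260751628 -99.48935169192622
house [549.5  66.5] -29.42169137080387 22.47962618871464
house [599.3  74.9] 21.079660015513042 22.760983888426697
house [574.   71.1] -4.547613696723453 23.122451422451345
c 35.50953399241491 91.48991089873988
c 39.33638559584667 -213.90572381249686
c -45.51514153541066 -208.12964366492955
c -42.32650517668253 88.77097320371763
```

Request:
move_arm --motion "0.5 0.06 0 0 0 0.05 1;0.8 0.06 0 0 0 0 1;0.8 0 0 0 0 0 1;0.8 0 0 0 0 0 1;0.42 0 0 0 0 0 1;0 0 0.5 0 0 0 1;0 0 1 0 0 0 1;0 0 1 0 0 0 1;0 0 1 0 0 0 1;0 0 1 0 0 0 1;0 0 0.6 0 0 0 1;0 0 0.3 0 0 0 1;0 0 0 0 0 0 1;0 0 0 0 0 0 1"

```text
clock: 7.97
position: [566.5, 147.0, 49.5]
tcp_rot: [0.648, 0.762, -0.0, 0.0]
ft_force: [0.2, -0.4, -0.6]
opening: 0.582
grasp_force: 36.8
```

```bash
python3 -c "
from h import *
shot('w3');s,r=st()
yaw=np.radians(9.29);Y=np.array([-np.sin(yaw),np.cos(yaw)]);X=np.array([Y[1],-Y[0]])
d=s['position'][:2]-[562.8,146.7];print(d@X,d@Y)
d=np.array([573.1,97.8])-[562.8,146.7];print('jaw',d@X,d@Y)"
```

```text
8.0167 [567.2 147.1  50.4] xhead 99.23 z [ 0.002  0.    -1.   ] F [-0.7  0.1 -0.8] 0.5841087578045858 36.77253949921578
4.453712004656435 -0.33445946602530774
jaw 2.2708999840192883 -49.92136830318839
```

View pics/w3.png

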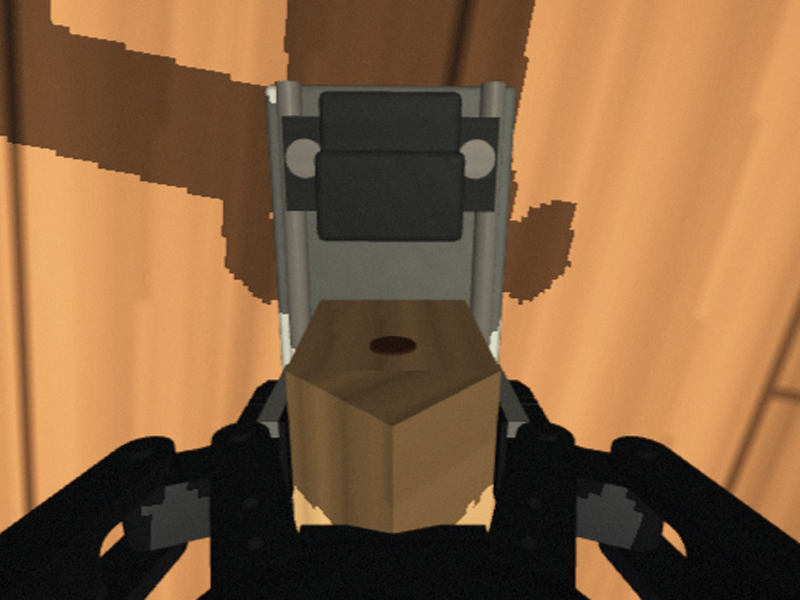

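The house hangs centred over the bed in front of the stop (stop columns 316-465, house base columns 322-468), about 1.5 mm to the right, with clear space to the stop. Lowering it now.

Request:
move_arm --motion "0 -0.06 0.1 0 0 0 1;0 0 0.1 0 0 0 1;0 0 0.1 0 0 0 1;0 0 0.03 0 0 0 1;0 0 0 0 0 0 1;0 0 0 0 0 0 1"

```text
clock: 8.52
position: [564.4, 147.0, 39.4]
tcp_rot: [0.648, 0.762, 0.0, 0.0]
ft_force: [-0.5, 0.1, -0.8]
opening: 0.58
grasp_force: 36.8
```

Request:
move_arm --motion "0 0 0.03 0 0 0 1;0 0 0.02 0 0 0 1;0 0 0 0 0 0 1"

```text
clock: 8.77
position: [564.6, 147.0, 38.9]
tcp_rot: [0.648, 0.762, 0.0, 0.0]
ft_force: [-2.7, 0.2, 6.6]
opening: 0.582
grasp_force: 37.6
```

Request:
move_arm --motion "0 0 -0.02 0 0 0 0.38;0 0 0 0 0 0 0.3;0 0 0 0 0 0 0;0 0 0 0 0 0 0;0 0 0 0 0 0 0;0 0 0 0 0 0 0"

```text
clock: 9.27
position: [564.3, 146.9, 38.3]
tcp_rot: [0.648, 0.762, -0.0, -0.0]
ft_force: [-0.4, -0.2, -0.3]
opening: 1.001
grasp_force: 0.0
```

Request:
move_arm --motion "0 0 -0.5 0 0 0 0;0 0 -1 0 0 0 0;0 0 -1 0 0 0 0;0 0 -1 0 0 0 0;0 0 -1 0 0 0 0;-0.5 0 -1 0 0 0 0;-1 0 -0.5 0 0 0 0;-1 0 0 0 0 0 0;-1 0 0 0 0 0 0;-1 0 0 0 0 0 0;-0.5 0 0 0 0 0 0;0 0 0 0 0 0 0;0 0 0 0 0 0 0"

```text
clock: 10.35
position: [588.3, -1.5, 218.1]
tcp_rot: [0.649, 0.761, 0.0, -0.001]
ft_force: [0.1, 0.3, 1.7]
opening: 1.0
grasp_force: 0.0
```

```bash
python3 -c "
from h import *
shot('w4');st()"
```

```text
10.4 [ 5.881e+02 -5.000e-01  2.181e+02] xhead 99.18 z [-8.e-04  1.e-03 -1.e+00] F [ 0.2  0.4 -0.1] 0.9957729101880096 0.0
```

View pics/w4.png

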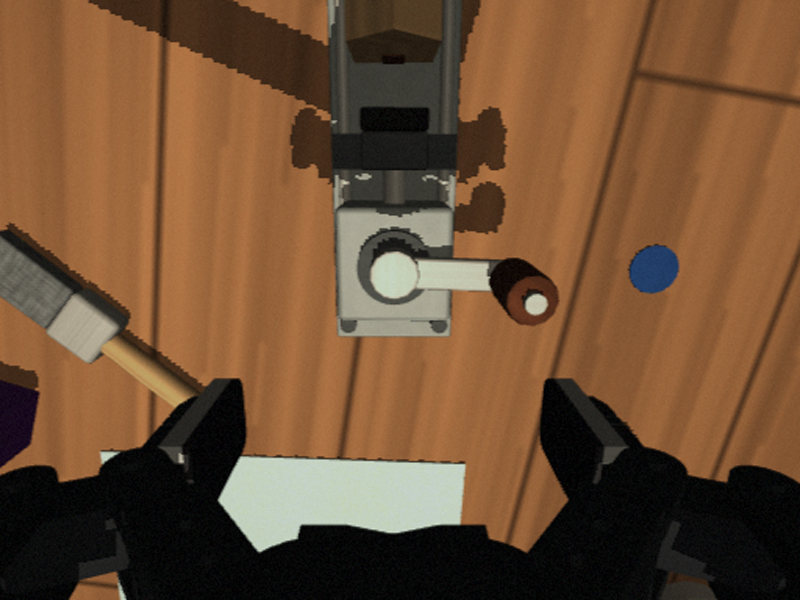

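The house stands free and square on the bed (gable at columns 348-441, rows 30-64). The crank hub is at (395,275) and the grip top disc at (531,300), with its base near (512,275).

```bash
python3 -c "
from h import *
m=L('w4');k=.64;T=ctrl.camera_model('top');f=lambda x,y:(180+x/4,140+y/4)
g=onz(m,531*k,300*k,137);print('grip wrist',g,'tri',tri([(m,531*k,300*k),(T,*f(285,40))]))
h=[onz(m,395*k,275*k,z) for z in(88,95)];print('hub',h, tri([(m,395*k,275*k),(T,*f(292,138))]))
p=np.mean([onz(m,x*k,y*k,70) for x,y in[(338,207),(452,207),(338,318),(452,318)]],0);print('post',p)
yaw=np.radians(9.29);Y=np.array([-np.sin(yaw),np.cos(yaw)]);X=np.array([Y[1],-Y[0]])
ax=np.array([562.8,146.7])-145*Y+1.8*X;print('axis from vice',ax)
s,r=st()
for a in(ax,p[:2],h[0][:2]):
  d=g[:2]-a;print(np.linalg.norm(d),'ang',np.degrees(np.arctan2(d[1],d[0])), d@X,d@Y)
print('grip from tcp tool/30',r.T@(g-s['position'])/30)"
```

```text
grip wrist [650.97727964  14.66135496 137.        ] tri (array([657.65821831,  11.05938656, 121.27279075]), [[1.9, 0.2], [0.0, 0.4]])
hub [array([588.24568788,   5.36277878,  88.        ]), array([587.95740743,   6.94120923,  95.        ])] (array([587.44168723,   3.44338736,  74.67172113]), [[-1.3, -1.4], [0.3, -0.4]])
post [587.93185412   7.80997497  70.        ]
axis from vice [587.98397011   3.89241039]
10.4 [ 5.881e+02 -5.000e-01  2.181e+02] xhead 99.18 z [-8.e-04  1.e-03 -1.e+00] F [ 0.2  0.4 -0.1] 0.9957729101880096 0.0
63.90717653637112 ang 9.70114971453572 63.90553113258401 0.45858861001959106
63.41661522347009 ang 6.2022051129884055 63.324544920916495 -3.416005995382136
63.417001844373566 ang 8.431443916103149 63.40988217773364 -0.9502447764749107
grip from tcp tool/30 [0.16227242 2.15015569 2.70246875]
```

Request:
move_arm --motion "0.16 0.7 0 0 0 0 0;0 0.75 0 0 0 0 0;0 0.7 0 0 0 0 0;0 0 0 0 0 0 0;0 0 1 0 0 0 0;0 0 1 0 0 0 0;0 0 1 0 0 0 0;0 0 0.7 0 0 0 0;0 0 0.33 0 0 0 0;0 0 0 0 0 0 0;0 0 0 0 0 0 0"

```text
clock: 11.32
position: [651.3, 14.8, 98.0]
tcp_rot: [0.648, 0.762, 0.0, -0.0]
ft_force: [-0.2, -0.2, 0.4]
opening: 0.998
grasp_force: 0.0
```

```bash
python3 -c "
from h import *
shot('w5');st()"
```

```text
11.3667 [652.1  14.5  99.1] xhead 99.26 z [ 2.2e-03 -2.0e-04 -1.0e+00] F [0.6 0.3 0.2] 1.0037023959133518 0.0
```

View pics/w5.png

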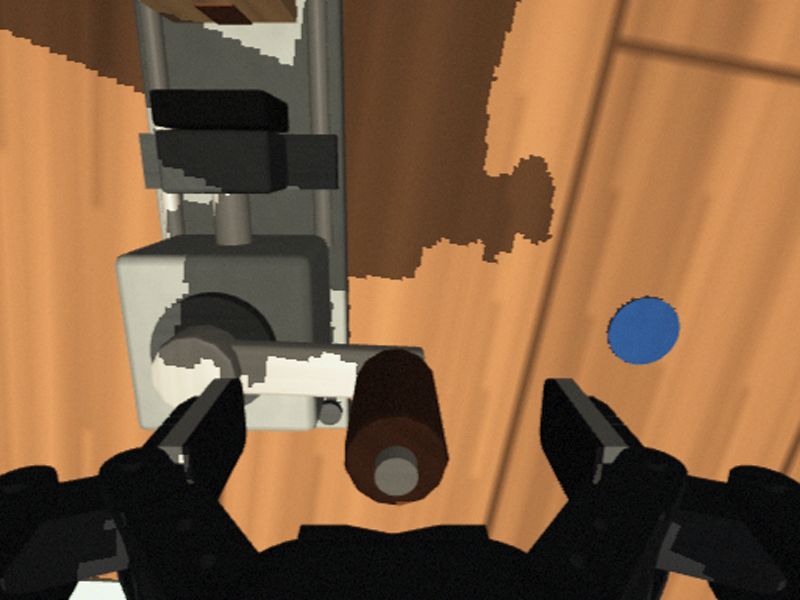

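The grip stands midway between the fingers, top disc at (396,455), with the hub at about (200,372).

```bash
python3 -c "
from h import *
m=L('w5');m4=L('w4');k=.64
g=onz(m,396*k,457*k,137);print(g,tri([(m,396*k,457*k),(m4,531*k,300*k)]))
print('hub',onz(m,197*k,372*k,92),tri([(m,197*k,372*k),(m4,395*k,275*k)]))
s,r=st();print(r.T@(g-s['position']))"
```

```text
[651.58173696  15.96120036 137.        ] (array([651.95636818,  13.96490758, 133.94893202]), [[0.1, 0.1], [-0.0, -0.0]])
hub [587.89784997   7.43298471  92.        ] (array([587.81960959,   6.47589143,  91.02499313]), [[0.5, 0.9], [-0.3, -0.5]])
11.3667 [652.1  14.5  99.1] xhead 99.26 z [ 2.2e-03 -2.0e-04 -1.0e+00] F [0.6 0.3 0.2] 1.0037023959133518 0.0
[  1.53041756  -0.21932387 -37.92928255]
```

Request:
move_arm --motion "0 0 0 0 0 0 1;0 0 0 0 0 0 1;0 0 0 0 0 0 1;0 0 0 0 0 0 1;0 0 0 0 0 0 1;0 0 0 0 0 0 1;0 0 0 0 0 0 1;0 0 0 0 0 0 1;0 0 0 0 0 0 1;0 0 0 0 0 0 1" --newtons 60

```text
clock: 12.2
position: [652.1, 13.9, 98.3]
tcp_rot: [0.648, 0.762, 0.001, 0.001]
ft_force: [2.0, 0.7, 6.6]
opening: 0.289
grasp_force: 58.9
```

Request:
move_arm --motion "-0.375 -0.046 0 0 0 0 1;-0.361 -0.111 0 0 0 0 1;-0.337 -0.172 0 0 0 0 1;-0.302 -0.227 0 0 0 0 1;-0.258 -0.276 0 0 0 0 1"

```text
clock: 12.62
position: [636.4, -36.8, 98.4]
tcp_rot: [0.648, 0.762, 0.002, 0.001]
ft_force: [4.0, 7.8, 3.3]
opening: 0.294
grasp_force: 59.1
```

```bash
cat >> h.py <<'E'
def crank(ax=(587.9,6.5)):
    s,r=st();d=s["position"][:2]-np.array(ax);y,x=d@r[:2,1],d@r[:2,0];F=r.T@s["ft_force"]
    th=np.arctan2(-x,y);er=np.array([-np.sin(th),np.cos(th)]);et=np.array([-np.cos(th),-np.sin(th)])
    print("th",np.degrees(th).round(1),"R",np.hypot(x,y).round(1),"Frad",(F[:2]@er).round(1),"Ftan",(F[:2]@et).round(1),"Fz",F[2].round(1))
E
python3 -c "
from h import *
crank()"
```

```text
12.6167 [636.4 -36.8  98.4] xhead 99.23 z [ 0.0045  0.0027 -1.    ] F [4.  7.8 3.3] 0.2936908819776328 59.06508207321167
th 51.0 R 65.0 Frad -2.2 Ftan -8.5 Fz -3.3
```

Request:
move_arm --motion "-0.206 -0.317 0 0 0 0 1;-0.148 -0.348 0 0 0 0 1;-0.085 -0.368 0 0 0 0 1;-0.020 -0.377 0 0 0 0 1;0.046 -0.375 0 0 0 0 1;0.111 -0.361 0 0 0 0 1;0.172 -0.337 0 0 0 0 1;0.227 -0.302 0 0 0 0 1;0.276 -0.258 0 0 0 0 1;0.317 -0.206 0 0 0 0 1;0.348 -0.148 0 0 0 0 1;0.368 -0.085 0 0 0 0 1;0.377 -0.020 0 0 0 0 1"

```text
clock: 13.7
position: [523.5, -4.8, 98.3]
tcp_rot: [0.648, 0.762, -0.001, 0.003]
ft_force: [3.9, -9.6, 2.6]
opening: 0.289
grasp_force: 59.4
```

```bash
python3 -c "
from h import *
crank()"
```

```text
13.7 [523.5  -4.8  98.3] xhead 99.22 z [ 0.0034 -0.0044 -1.    ] F [ 3.9 -9.6  2.6] 0.2890571339147439 59.43063497543335
th 179.3 R 65.3 Frad -2.2 Ftan -10.2 Fz -2.5
```

Request:
move_arm --motion "0.375 0.046 0 0 0 0 1;0.361 0.111 0 0 0 0 1;0.337 0.172 0 0 0 0 1;0.302 0.227 0 0 0 0 1;0.258 0.276 0 0 0 0 1;0.206 0.317 0 0 0 0 1;0.148 0.348 0 0 0 0 1;0.085 0.368 0 0 0 0 1;0.020 0.377 0 0 0 0 1;-0.046 0.375 0 0 0 0 1;-0.111 0.361 0 0 0 0 1;-0.172 0.337 0 0 0 0 1;-0.227 0.302 0 0 0 0 1;-0.276 0.258 0 0 0 0 1;-0.317 0.206 0 0 0 0 1;-0.348 0.148 0 0 0 0 1;-0.368 0.085 0 0 0 0 1;-0.377 0.020 0 0 0 0 1"

```text
clock: 15.2
position: [651.8, 16.7, 98.3]
tcp_rot: [0.648, 0.762, 0.002, -0.001]
ft_force: [-0.3, 9.8, 7.7]
opening: 0.292
grasp_force: 60.0
```

```bash
python3 -c "
from h import *
crank();shot('w6')"
```

```text
15.2 [651.8  16.7  98.3] xhead 99.27 z [ 9.0e-04  4.2e-03 -1.0e+00] F [-0.3  9.8  7.7] 0.29239945974554277 59.99076962471008
th 0.2 R 64.7 Frad 1.3 Ftan -9.8 Fz -7.6
```

View pics/w6.png

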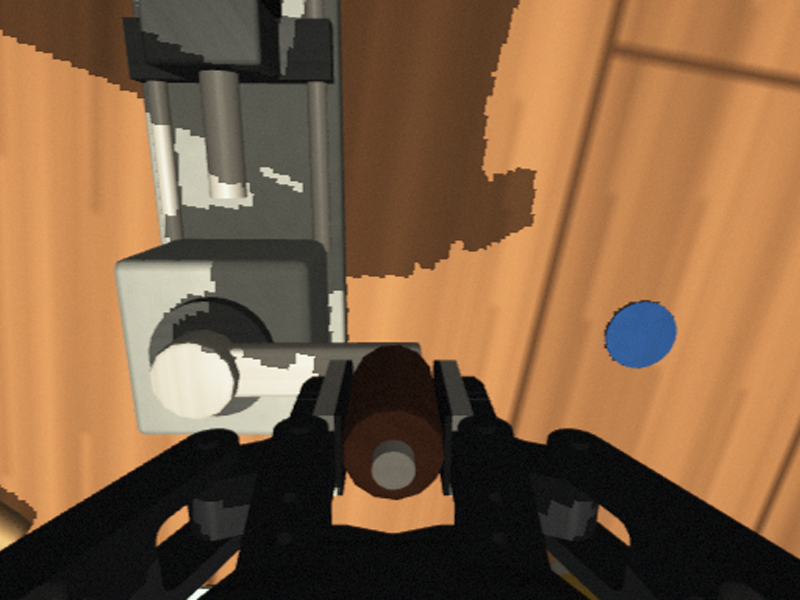

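The grip is held well between the fingers and the crank has gone once round. The jaw at (205,40) has advanced along the bed.

Request:
move_arm --motion "-0.375 -0.046 0 0 0 0 1;-0.361 -0.111 0 0 0 0 1;-0.337 -0.172 0 0 0 0 1;-0.302 -0.227 0 0 0 0 1;-0.131 -0.136 0 0 0 0 1;-0.119 -0.146 0 0 0 0 1"

```text
clock: 15.75
position: [636.2, -37.0, 98.4]
tcp_rot: [0.648, 0.762, 0.002, 0.001]
ft_force: [7.3, 6.8, 2.2]
opening: 0.29
grasp_force: 59.7
```

```bash
python3 -c "
from h import *
crank()
for a in np.arange(52,170,5):print(a,np.round(-.189*np.cos(np.radians(a+2.5)),3),np.round(-.189*np.sin(np.radians(a+2.5)),3))"
```

```text
15.75 [636.2 -37.   98.4] xhead 99.2 z [ 0.0048  0.0023 -1.    ] F [7.3 6.8 2.2] 0.2899493425323096 59.70787703990936
th 51.2 R 65.0 Frad 0.9 Ftan -10.0 Fz -2.1
52 -0.11 -0.154
57 -0.096 -0.163
62 -0.081 -0.171
67 -0.066 -0.177
72 -0.051 -0.182
77 -0.034 -0.186
82 -0.018 -0.188
87 -0.002 -0.189
92 0.015 -0.188
97 0.031 -0.186
102 0.047 -0.183
107 0.063 -0.178
112 0.078 -0.172
117 0.093 -0.164
122 0.107 -0.156
127 0.12 -0.146
132 0.132 -0.135
137 0.144 -0.123
142 0.154 -0.11
147 0.163 -0.096
152 0.171 -0.081
157 0.177 -0.066
162 0.182 -0.051
167 0.186 -0.034
```

Request:
move_arm --motion "-0.11 -0.154 0 0 0 0 1;-0.096 -0.163 0 0 0 0 1"

```text
clock: 15.92
position: [628.2, -44.6, 98.4]
tcp_rot: [0.648, 0.762, 0.002, 0.002]
ft_force: [7.5, 5.7, 3.0]
opening: 0.294
grasp_force: 59.6
```

Request:
move_arm --motion "-0.081 -0.171 0 0 0 0 1;-0.066 -0.177 0 0 0 0 1"

```text
clock: 16.08
position: [618.8, -50.9, 98.4]
tcp_rot: [0.648, 0.762, 0.002, 0.002]
ft_force: [7.9, 5.4, 2.0]
opening: 0.288
grasp_force: 59.6
```

Request:
move_arm --motion "-0.051 -0.182 0 0 0 0 1;-0.034 -0.186 0 0 0 0 1"

```text
clock: 16.25
position: [608.4, -55.4, 98.4]
tcp_rot: [0.648, 0.762, 0.002, 0.002]
ft_force: [7.4, 4.1, 1.9]
opening: 0.292
grasp_force: 59.6
```

```bash
python3 -c "
from h import *
crank()"
```

```text
16.25 [608.4 -55.4  98.4] xhead 99.21 z [ 6.1e-03  9.0e-04 -1.0e+00] F [7.4 4.1 1.9] 0.2922762535872784 59.56762433052063
th 80.9 R 65.3 Frad -1.6 Ftan -8.3 Fz -1.8
```

Request:
move_arm --motion "-0.018 -0.188 0 0 0 0 1;-0.002 -0.189 0 0 0 0 1"

```text
clock: 16.42
position: [597.7, -58.1, 98.4]
tcp_rot: [0.648, 0.762, 0.002, 0.002]
ft_force: [9.9, 4.0, -0.4]
opening: 0.287
grasp_force: 59.5
```

Request:
move_arm --motion "0.015 -0.188 0 0 0 0 1"

```text
clock: 16.5
position: [592.4, -58.7, 98.5]
tcp_rot: [0.648, 0.762, 0.003, 0.003]
ft_force: [11.0, 3.6, -1.2]
opening: 0.287
grasp_force: 59.5
```

Request:
move_arm --motion "0.031 -0.186 0 0 0 0 1"

```text
clock: 16.58
position: [587.1, -58.9, 98.5]
tcp_rot: [0.648, 0.761, 0.003, 0.003]
ft_force: [12.2, 3.4, -2.0]
opening: 0.289
grasp_force: 59.4
```

```bash
python3 -c "
from h import *
crank()"
```

```text
16.5833 [587.1 -58.9  98.5] xhead 99.19 z [ 8.4e-03 -1.0e-04 -1.0e+00] F [12.2  3.4 -2. ] 0.28913715929319317 59.39541757106781
th 99.9 R 65.4 Frad -3.6 Ftan -12.1 Fz 2.1
```

Request:
move_arm --motion "0.047 -0.183 0 0 0 0 1"

```text
clock: 16.67
position: [581.8, -58.6, 98.5]
tcp_rot: [0.648, 0.761, 0.003, 0.004]
ft_force: [13.5, 2.1, -2.2]
opening: 0.289
grasp_force: 59.3
```

Request:
move_arm --motion "0.063 -0.178 0 0 0 0 1"

```text
clock: 16.75
position: [576.6, -57.9, 98.5]
tcp_rot: [0.648, 0.761, 0.003, 0.004]
ft_force: [15.0, 0.4, -3.2]
opening: 0.29
grasp_force: 59.2
```

```bash
python3 -c "
from h import *
s,r=st()
D=[([636.4,-36.8],[4,7.8]),([636.2,-37],[7.3,6.8]),([628.2,-44.6],[7.5,5.7]),([618.8,-50.9],[7.9,5.4]),([608.4,-55.4],[7.4,4.1]),([597.7,-58.1],[9.9,4]),([592.4,-58.7],[11,3.6]),([587.1,-58.9],[12.2,3.4]),(s['position'][:2],s['ft_force'][:2])]
for p,F in D:
  d=np.array(p)-[587.9,6.5];d/=np.linalg.norm(d);print(np.degrees(9.25*np.pi/180-np.arctan2(d[1],d[0])).round(1),np.round(np.dot(F,[-d[1],d[0]]),2))"
```

```text
16.75 [576.6 -57.9  98.5] xhead 99.19 z [ 0.0098 -0.0011 -1.    ] F [15.   0.4 -3.2] 0.28991107764999935 59.233694672584534
51.0 8.48
51.3 9.94
61.0 9.42
71.0 9.52
80.9 8.31
90.6 10.39
95.3 11.22
100.0 12.16
109.2 14.74
```

Request:
move_arm --motion "0 0 0 0 0 0 1;0 0 0 0 0 0 1;0 0 0 0 0 0 1"

```text
clock: 17.0
position: [575.6, -57.8, 98.4]
tcp_rot: [0.648, 0.761, 0.002, 0.003]
ft_force: [9.3, 1.7, 0.2]
opening: 0.294
grasp_force: 59.4
```

```bash
python3 -c "
from h import *
crank()"
```

```text
17.0 [575.6 -57.8  98.4] xhead 99.19 z [ 7.3e-03 -8.0e-04 -1.0e+00] F [9.3 1.7 0.2] 0.293706181564165 59.441810846328735
th 110.0 R 65.4 Frad -3.4 Ftan -8.9 Fz -0.2
```

Request:
move_arm --motion "0.035 -0.088 0 0 0 0 1"

```text
clock: 17.08
position: [574.3, -57.5, 98.5]
tcp_rot: [0.648, 0.761, 0.003, 0.004]
ft_force: [14.6, 0.4, -4.1]
opening: 0.29
grasp_force: 59.3
```

Request:
move_arm --motion "0 0 0 0 0 0 1;0 0 0 0 0 0 1"

```text
clock: 17.25
position: [573.8, -57.4, 98.5]
tcp_rot: [0.648, 0.761, 0.003, 0.004]
ft_force: [13.6, 0.6, -0.9]
opening: 0.286
grasp_force: 59.4
```

```bash
python3 -c "
from h import *
crank()"
```

```text
17.25 [573.8 -57.4  98.5] xhead 99.19 z [ 0.0093 -0.0012 -1.    ] F [13.6  0.6 -0.9] 0.28576446343219447 59.37311053276062
th 111.6 R 65.4 Frad -3.6 Ftan -13.1 Fz 1.0
```

Request:
move_arm --motion "-0.03 0.07 0 0 0 0 1;0 0 0 0 0 0 1;0 0 0 0 0 0 1"

```text
clock: 17.5
position: [573.9, -57.4, 98.4]
tcp_rot: [0.648, 0.762, 0.001, 0.002]
ft_force: [6.7, 1.7, 3.6]
opening: 0.29
grasp_force: 60.0
```

```bash
python3 -c "
from h import *
crank()"
```

```text
17.5 [573.9 -57.4  98.4] xhead 99.2 z [ 4.7e-03 -2.0e-04 -1.0e+00] F [6.7 1.7 3.6] 0.2897621751429752 60.02788960933685
th 111.6 R 65.4 Frad -3.1 Ftan -6.2 Fz -3.6
```

Request:
move_arm --motion "-0.03 0.06 0 0 0 0 1;0 0 0 0 0 0 1;0 0 0 0 0 0 0;0 0 0 0 0 0 0;0 0 0 0 0 0 0;0 0 0 0 0 0 0;0 0 0 0 0 0 0;0 0 0 0 0 0 0"

```text
clock: 18.17
position: [573.3, -58.0, 97.2]
tcp_rot: [0.648, 0.762, -0.0, -0.0]
ft_force: [0.5, 0.4, 0.2]
opening: 0.999
grasp_force: 0.0
```

Request:
move_arm --motion "0 0 -0.5 0 0 0 0;0 0 -1 0 0 0 0;0 0 -1 0 0 0 0;0 0 -1 0 0 0 0;0 0 -1 0 0 0 0;1 0 0 0 0 0 0;1 0 0 0 0 0 0;1 0 0 0 0 0 0;0.5 0 0 0 0 0 0;0 0 0 0 0 0 0;0 0 0 0 0 0 0"

```text
clock: 19.08
position: [556.6, 46.3, 232.6]
tcp_rot: [0.647, 0.762, -0.0, 0.0]
ft_force: [0.2, -0.2, -0.1]
opening: 1.001
grasp_force: 0.0
```

```bash
python3 -c "
from h import *
shot('w7');st()"
```

```text
19.1333 [556.8  45.4 232.5] xhead 99.27 z [ 1.e-04 -6.e-04 -1.e+00] F [-0.4 -1.1  0.4] 1.003155216768661 0.0
```

View pics/w7.png

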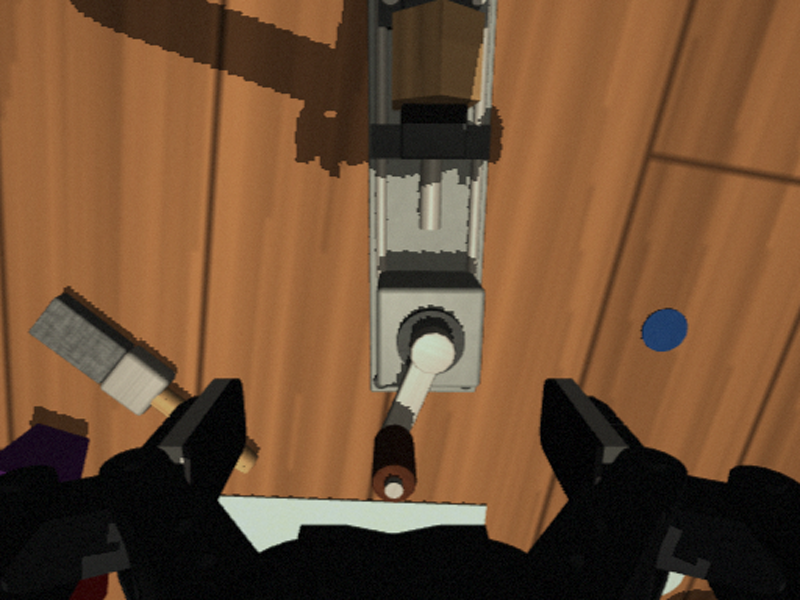

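The house stands upright and square, nipped between the jaw (rows 105-158) and the stop. The crank has been let go and nothing is touching it.

```bash
python3 -c "
from bench import ctrl
print(ctrl.finish_job())"
```

```text
the job is handed in; nothing more can be done
None
```

The house stands upright on the vice bed with its gable ends to jaw and stop, nipped at an estimated 45–50 N (judged from crank angle and grip force, not measured directly); the crank is released, and I handed the job in at about 19 s.

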